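Clamp a printed lid with a wing screw

TASK

The printed lid lies in its clamping fixture and has to be clamped. With a fingertip, push the yellow post of the blue strap until the strap lies across the lid against its stop, and after that turn the loose orange wing screw clockwise (seen from above) with repeated fingertip strokes on its wings until it is fully home at its stop. Only push, do not lift anything: the lid stays where it lies, the strap stays across it, the things around are left alone, and the robot ends clear of everything.

Things in the scene. Friction and masses are not known exactly. Their poses are not given: they have to be found in the camera images.
- fixture: Fixed black base plate 200 (x) x 260 (y) x 15 mm, turned on the table; origin under its centre, at table height. In its frame (mm): the upright axis of strap and wing screw at x 0, y -60; the lid's place centred at x 0, y 60 between four 6 mm pins 10 mm tall.
- keeper (a point): Free end of the aluminium keeper bar, fixed to the fixture: at its x 0, y -80 mm, 93 mm above the table. The bar, 16 mm wide in x, underside 86, top 100 mm above the table, runs from here to an upright of the same width at y -130 to -100. The wings pass under it but a finger does not, so a finger cannot circle all the way round.
- stud (a point): Point on the upright axis shared by strap and wing screw, 60 mm above the table, about half-way up the wings; turns with the fixture, not with the screw.
- strap (a joint): Angle (rad) of the blue strap, a bar 26 mm wide, 27 to 39 mm above the table, reaching 110 mm from the axis. At 0 it points along the fixture's -x; it grows clockwise seen from above; at 1.571 it meets its stop, pointing along the fixture's +y across the lid. Starts at -0.25 to 0.6. Needs about 1.3 N at the post; stays where it is left.
- post (a point): Yellow round post, 14 mm in diameter, that stands on the strap 95 mm from the axis, from 39 to 75 mm above the table; this point is on its centre line 57 mm above the table.
- wing (a joint): Angle (rad) of the orange wing screw; it turns in place, neither rising nor sinking. At 0 its two wings point along the fixture's +x and -x; it grows clockwise seen from above (tightening); 9.425, wings again along the fixture's x, is a hard stop: home. Starts at 0 to 4.2. Needs about 1.3 N at 27 mm from the axis; stays where it is left.
- wing_tip (a point): Outer end of one of the two equal wings of the screw, 36 mm from the axis, 61 mm above the table; turns with the screw. Wings: upright, 6 mm thick, from 49 to 73 mm above the table, opposite each other. Hub 22 mm in diameter, 39 to 74 mm above the table, with a 10 mm steel stud end up to 80 mm.
- lid: Tan printed lid, loose, 0.12 kg: flat plate 150 (x) x 120 (y) x 8 mm with cut corners, lying on the fixture plate (top 23 mm above the table), about 4 mm below the strap. Origin: centre of its underside.
- nozzle_jar: Bystander on the fixture plate: small glass jar with blue cap, 28 mm in diameter, 50 mm tall. Origin: centre of its underside.
- case: Bystander: tan printed open case 160 x 120 x 50 mm with cut corners. Origin: centre of its underside.
- spool: Bystander: spool with green filament lying flat, 170 mm in diameter, 60 mm tall. Origin: centre of its underside.
- glue: Bystander: white bottle with red cap, 44 mm in diameter, 120 mm tall. Origin: centre of its underside.
- caliper: Bystander: steel caliper lying flat, 160 mm long, 10 mm thick. Origin: underside, middle of its beam.
- scraper: Bystander: scraper lying flat beyond the fixture. Origin on the table under it.
- driver: Bystander: red-handled screwdriver lying beyond the fixture. Origin on the table under it.
Not all that is in view belongs to the job. Of the things like the lid, leave any that is black, red or turquoise; of the rest the larger one is meant.

How it is judged (in metres and radians):
On the way, in this order (a step that is already met when the one before it is completed fails the run):
1. the strap lies across the lid at its stop, the wing screw not yet home (value of joint strap above 1.45 rad), for 0.2 s.
2. the wing screw is turned home (value of joint wing above 9.225 rad), for 0.2 s.
At the end, for the whole second after the job is handed in: The strap is within 0.12 rad of its stop across the lid, the wing screw within 0.2 rad of its stop and still, the lid at rest within 10 mm of where it started (value of joint strap above 1.45 rad and value of joint wing above 9.225 rad and distance of lid from where it was at the start of the episode below 0.01 m and linear speed of lid below 0.01 m/s and velocity of joint wing between -0.05 and 0.05 rad/s); the robot touches nothing.
It fails at once if the lid is lifted, or shifted more than 10 mm (distance of lid from where it was at the start of the episode above 0.01 m).
It fails at once if a bystander is moved more than 20 mm (distance of any of nozzle_jar, case, spool, glue, caliper, scraper, driver from where it was at the start of the episode above 0.02 m).
It also fails if it takes over 67 s, if anything falls off the work surface, if the arm or the gripper's body presses on something with over 40 N, if the wrist force passes 120 N, or if a joint passes its speed limit or range.

ROBOT

A 6-joint arm with a two-finger parallel gripper is mounted at the origin on the work surface. World frame = base frame: x ahead of the robot, y to its left, z up, the work surface at z = 0. Lengths are in mm, angles in rad, forces in N, time in s.
With the tool pointing down it reaches from about 350 to 775 mm from the base axis. Payload 5.5 kg.
Tool frame: the origin (TCP) lies midway between the tips of the shut fingers; the grasp point (between the pads) lies 19 mm behind it; z points along the fingers, y is the line along which they close (so a half turn about z gives the same grasp; the last joint's range is limited). The gripper opens to 85 mm and grips with 20 to 120 N. Pads are 22 mm wide; open, the fingers measure 114 mm over their backs; the gripper's body (76 mm by 85 mm) begins 54 mm behind the grasp point. The pads swing forward as they close: fully open they stand 13 mm farther back than shut.
Start: joints at [-1.346, 0.313, 0.046, 1.304, 0, 1.431], TCP at [205.137, -537.21, 197.123] pointing down, gripper open.
Joint ranges: [-2.76, 2.76], [-0.86, 1.69], [-1.03, 1.26], [-2.2, 2.34], [-1.47, 1.5], [-3.14, 3.14]. Speed limits (rad/s): [2.57, 2.57, 3.14, 3.14, 3.14, 3.14].

INTERFACE

Orientations are given as a 3x3 rotation matrix whose columns are the frame's x, y, z axes.
In Python, from plant import sensors, imaging, workorder gives the robot as it stands. The module is installed in compiled form; this text tells all that it offers.
- The arm moves only by the tool move_arm, never from a script. Its argument "series" is a list of rows, each an object with "twist": the turn, a rotation vector about the tool's x, y, z in rad, a list of three; "travel": the shift along the tool's x, y, z in m, a list of three; "jaw": the finger opening in m, from 0 to 0.0854. A call has 1 to 12 rows; each row shifts and turns the commanded pose from where the row before left it, along the tool's axes as they then stand; what a row does not reach is not made up. A row lasts 1/12 s, in which the tool goes at most 41.7 mm and 7.16 degrees, less where a joint would pass 70% of its speed; a pose out of reach is approached as far as the arm can. A call with a gripper value outside its range is refused whole. The fingers move at their own pace and stop on an object; "grip_force" is the grip in N (left out, the last holds). Time passes only in rows, so rows that do not move let the fingers close. It gives the time, the measured TCP pose, the force, the opening and the grip force at its end, in the units of the state.
- sensors.read_state(): the state, without advancing time (a new reading comes with each control period).
- imaging.capture(name): name is "side" or "top" or "wrist"; returns a dict with "img" (420x560x3 uint8, red, green, blue), "depth" (420x560 float32, mm along the optical axis (not along the pixel's ray), 0 where there is no reading), "K" (3x3 intrinsics, pixels), "rvec" (rotation vector, rad) and "tvec" (3), from world to camera coordinates, as OpenCV has them. Camera axes: x right, y down, z forward; pixel columns grow to the right and rows downward; lengths in mm; the calibration is good to about 2 mm. A picture is of the moment at which its call begins.
- workorder.close_job(): hands the job in; it is judged then, once.
Trained networks look in a picture, given as the dict that the camera call returned (one of the last four; its "shot" number tells which), for a name from the list of things; names that differ only in an ending like _2 or _b are one class to them, and where a whole thing is asked for, a point or a joint stands for the part that bears it (a point fixed in the world has none). Each returns a list of dicts, best first, with "p" (0 to 1); they miss things now and then, are a little off and sometimes report something else, mostly with a low value. They report only what shows in the picture. A call takes as long as a camera call. They do not tell look-alikes from the thing itself.
- imaging.boxes_of(target, picture): "point" ([row, column] in pixels, amid what is visible of it).
- imaging.tip_of(target, picture): "point" ([row, column] in pixels: a listed point, or the origin of a listed thing).
The state is a dict: "t": time; "joint_pos": joint angles; "dq": joint speeds; "tau": joint torques, N m; "eef_pos": TCP position; "eef_rot": TCP orientation; "ft_force": force on the tool from outside, world axes, zero at the start; "ft_torque": the same for the moment, N m; "finger_gap": finger opening in mm; "finger_force": force on a finger pad.
Only numpy, scipy, OpenCV 4.12 (cv2) and the standard library are available. Lean on these libraries where they do the work, as an engineer would, in place of code of your own. Each camera call takes 0.05 s, during which the arm holds its last target. There are 200 camera calls.

## Working session

There is one attempt and no reset: what is moved stays moved. The work goes in short steps, Python scripts to look and compute and a tool call to move; the robot and the scene stay as the last step left them, time stands still between calls to the robot, and variables do not carry over. Pictures are saved under pics/ and viewed, at most 10 in all, crops included, and the job is handed in when it is done.

Besides the shell and the picture viewer there is one more tool, called after "Call:" by a JSON object that holds its "method" and its "body", one argument or row to a line. move_arm: Moves the arm, as the interface text tells. Its arguments: {"type":"object","properties":{"series":{"type":"array"},"grip_force":{"type":"number"}},"required":["series"]}

```bash
mkdir -p pics; cat > h.py <<'E'
import numpy as np, cv2
from plant import sensors, imaging, workorder
def cam(p): 
    R=cv2.Rodrigues(np.array(p["rvec"],float))[0]; return R,np.array(p["tvec"],float).ravel()
def at_z(p,pt,z):
    R,t=cam(p); r=R.T@(np.linalg.inv(p["K"])@[pt[1],pt[0],1]); o=-R.T@t
    return o+r*(z-o[2])/r[2]
def proj(p,X):
    R,t=cam(p); c=np.array(p["K"])@(R@np.array(X,float)+t); return c[:2]/c[2]
def save(p,n): cv2.imwrite(f"pics/{n}.png",p["img"][:,:,::-1])
E
python3 - <<'E'
from h import *
np.set_printoptions(precision=1,suppress=True)
Z=dict(fixture=0,keeper=93,stud=60,post=57,wing_tip=61,lid=15,nozzle_jar=15,glue=0)
ims=[]
for n in("top","side"):
    p=imaging.capture(n); ims.append(p["img"])
    save(p,n+"0")
    for k,z in Z.items():
        print(n,k,[(np.round(d["p"],2),np.array(d["point"]),at_z(p,d["point"],z)[:2]) for d in imaging.tip_of(k,p)[:3]])
s=sensors.read_state();print(s["t"],s["eef_pos"],s["eef_rot"])
E
```

```text
top fixture [(np.float64(0.78), array([196. , 295.3]), array([556.1, -70.1]))]
top keeper [(np.float64(0.83), array([194. , 331.6]), array([ 539. , -153.2]))]
top stud [(np.float64(0.7), array([196.4, 322.5]), array([ 540.6, -134.4])), (np.float64(0.5), array([112.1, 212.2]), array([768.4, 137.4]))]
top post [(np.float64(0.95), array([223.9, 298.3]), array([473.9, -72.2])), (np.float64(0.21), array([208.5, 335. ]), array([ 509.9, -164.2]))]
top wing_tip [(np.float64(0.5), array([196.6, 324.6]), array([ 539.7, -139.5])), (np.float64(0.46), array([206.6, 336.1]), array([ 513.8, -166.6]))]
top lid [(np.float64(0.97), array([287.4, 235.6]), array([326.1,  86.5])), (np.float64(0.88), array([186.8, 274.9]), array([578.5, -17.7])), (np.float64(0.88), array([148.1, 417.4]), array([ 672.2, -393.3]))]
top nozzle_jar [(np.float64(0.42), array([176.7, 342.5]), array([ 600.6, -193.1]))]
top glue [(np.float64(0.8), array([162. , 121.8]), array([659.7, 382.1]))]
side fixture [(np.float64(0.88), array([206.7, 294.5]), array([566.4, -82.5]))]
side keeper [(np.float64(0.7), array([168. , 316.3]), array([ 542.6, -155.3]))]
side stud [(np.float64(0.75), array([179.9, 311.9]), array([ 547., -141.]))]
side post [(np.float64(0.83), array([210.1, 323.5]), array([470.2, -61.4])), (np.float64(0.45), array([230. , 175.5]), array([748.9, 176.9]))]
side wing_tip [(np.float64(0.56), array([179.5, 325.3]), array([ 516.5, -159.2]))]
side lid [(np.float64(0.92), array([294.3, 344.3]), array([325.6, 109.4])), (np.float64(0.84), array([213. , 277.5]), array([586.1, -28.1])), (np.float64(0.81), array([215.8, 412.5]), array([ 279.3, -194.6]))]
side nozzle_jar [(np.float64(0.75), array([173.6, 300.1]), array([ 610.6, -190.1])), (np.float64(0.34), array([216.1, 274.6]), array([586.8, -14.9]))]
side glue [(np.float64(0.78), array([321.7, 151.1]), array([663., 378.]))]
0.9 [ 205.1 -537.2  197.1] [[ 0.9  0.4  0. ]
 [ 0.4 -0.9 -0. ]
 [-0.   0.  -1. ]]
```

View pics/top0.png

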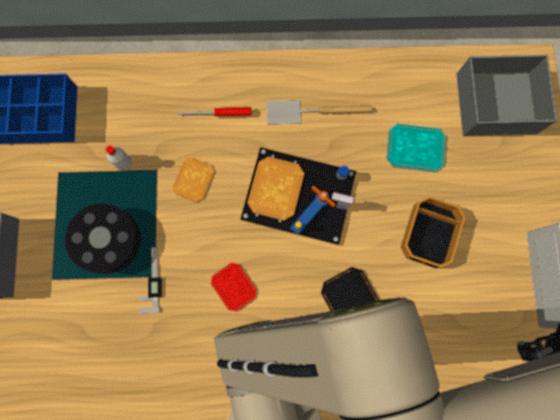

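View pics/side0.png

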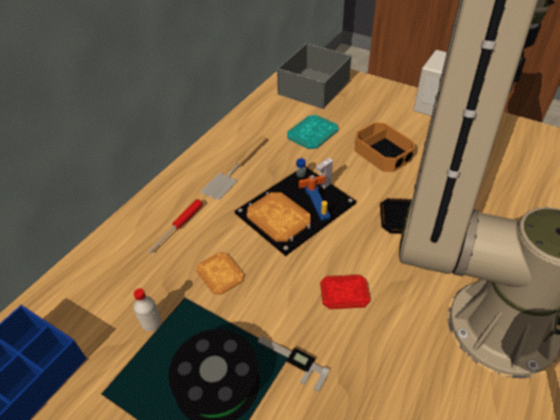

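The top view shows the lid on the black plate at about (275,187), with the blue strap running from the stud (323,196) to the yellow post (298,224). The orange wings run from (313,188) to (335,203), the keeper is at (343,199) and the jar at (343,173). The side view agrees. The strap is at about 0.46 rad and the wing at about 2.1 rad. Next I'll move above the fixture for a closer look, turning the tool on the way.

```bash
cat >> h.py <<'E'
import json
def plan(wps, rec=None, step=35, ang=.12):
    """wps: (x,y,z,yaw) mm/rad world, tool down; prints rounded rows. Simulates shift first, then turn."""
    s=sensors.read_state() if rec is None else None
    if rec is None:
        R=np.array(s["eef_rot"]); cur=np.array([*s["eef_pos"],np.arctan2(R[1,0],R[0,0])])
    else: cur=np.array(rec,float)
    rows=[]
    for w in wps:
        w=np.array(w,float); d=w-cur
        if rec is None and len(rows)==0: d[3]=(d[3]+np.pi)%(2*np.pi)-np.pi if abs(d[3])>2*np.pi else d[3]
        n=max(1,int(np.ceil(max(np.linalg.norm(d[:3])/step,abs(d[3])/ang))))
        st=cur.copy()
        for i in range(1,n+1):
            t=st+d*i/n; e=t-cur; c,sn=np.cos(cur[3]),np.sin(cur[3])
            tr=np.round([c*e[0]+sn*e[1], sn*e[0]-c*e[1], -e[2]],0); tw=round(-e[3],2)
            rows.append((tw,tr.astype(int).tolist()))
            cur=cur+[c*tr[0]+sn*tr[1], sn*tr[0]-c*tr[1], -tr[2], -tw]
    for k in range(0,len(rows),12): print("call",[(a,b) for a,b in rows[k:k+12]])
    print("end",cur.round(3).tolist()); return cur
E
python3 - <<'E'
from h import *
plan([(500,-140,300,.36+3.56)],ang=.12)
E
```

```text
call [(np.float64(-0.12), [14, -9, -3]), (np.float64(-0.12), [15, -7, -4]), (np.float64(-0.12), [15, -5, -3]), (np.float64(-0.11), [17, -4, -4]), (np.float64(-0.12), [16, -1, -3]), (np.float64(-0.12), [16, 0, -4]), (np.float64(-0.12), [17, 2, -3]), (np.float64(-0.12), [16, 5, -3]), (np.float64(-0.12), [15, 6, -4]), (np.float64(-0.12), [14, 8, -3]), (np.float64(-0.11), [14, 9, -4]), (np.float64(-0.12), [12, 11, -3])]
call [(np.float64(-0.12), [11, 13, -4]), (np.float64(-0.12), [9, 13, -3]), (np.float64(-0.12), [8, 15, -3]), (np.float64(-0.12), [5, 16, -4]), (np.float64(-0.11), [4, 16, -3]), (np.float64(-0.12), [3, 16, -4]), (np.float64(-0.12), [0, 16, -3]), (np.float64(-0.12), [-2, 17, -4]), (np.float64(-0.12), [-4, 16, -3]), (np.float64(-0.12), [-6, 15, -3]), (np.float64(-0.12), [-7, 15, -4]), (np.float64(-0.11), [-9, 14, -3])]
call [(np.float64(-0.12), [-11, 12, -4]), (np.float64(-0.12), [-12, 12, -3]), (np.float64(-0.12), [-13, 9, -4]), (np.float64(-0.12), [-15, 8, -3]), (np.float64(-0.12), [-15, 6, -3]), (np.float64(-0.12), [-16, 5, -4])]
end [499.919, -139.884, 300.123, 3.925]
```

Call:
{"method": "move_arm", "body": {
  "series": [
    {"twist": [0,0,-0.12],"travel": [0.014,-0.009,-0.003],"jaw": 0},
    {"twist": [0,0,-0.12],"travel": [0.015,-0.007,-0.004],"jaw": 0},
    {"twist": [0,0,-0.12],"travel": [0.015,-0.005,-0.003],"jaw": 0},
    {"twist": [0,0,-0.11],"travel": [0.017,-0.004,-0.004],"jaw": 0},
    {"twist": [0,0,-0.12],"travel": [0.016,-0.001,-0.003],"jaw": 0},
    {"twist": [0,0,-0.12],"travel": [0.016,0,-0.004],"jaw": 0},
    {"twist": [0,0,-0.12],"travel": [0.017,0.002,-0.003],"jaw": 0},
    {"twist": [0,0,-0.12],"travel": [0.016,0.005,-0.003],"jaw": 0},
    {"twist": [0,0,-0.12],"travel": [0.015,0.006,-0.004],"jaw": 0},
    {"twist": [0,0,-0.12],"travel": [0.014,0.008,-0.003],"jaw": 0},
    {"twist": [0,0,-0.11],"travel": [0.014,0.009,-0.004],"jaw": 0},
    {"twist": [0,0,-0.12],"travel": [0.012,0.011,-0.003],"jaw": 0}
  ]
}}

```text
t: 1.9
eef_pos: [323.1, -377.8, 238.5]
eef_rot: [[-0.218, 0.976, 0.0], [0.976, 0.218, -0.0], [-0.0, 0.0, -1.0]]
ft_force: [-0.6, 1.1, 0.2]
finger_gap: -0.1
finger_force: 0.0
```

Call:
{"method": "move_arm", "body": {
  "series": [
    {"twist": [0,0,-0.12],"travel": [0.011,0.013,-0.004],"jaw": 0},
    {"twist": [0,0,-0.12],"travel": [0.009,0.013,-0.003],"jaw": 0},
    {"twist": [0,0,-0.12],"travel": [0.008,0.015,-0.003],"jaw": 0},
    {"twist": [0,0,-0.12],"travel": [0.005,0.016,-0.004],"jaw": 0},
    {"twist": [0,0,-0.11],"travel": [0.004,0.016,-0.003],"jaw": 0},
    {"twist": [0,0,-0.12],"travel": [0.003,0.016,-0.004],"jaw": 0},
    {"twist": [0,0,-0.12],"travel": [0,0.016,-0.003],"jaw": 0},
    {"twist": [0,0,-0.12],"travel": [-0.002,0.017,-0.004],"jaw": 0},
    {"twist": [0,0,-0.12],"travel": [-0.004,0.016,-0.003],"jaw": 0},
    {"twist": [0,0,-0.12],"travel": [-0.006,0.015,-0.003],"jaw": 0},
    {"twist": [0,0,-0.12],"travel": [-0.007,0.015,-0.004],"jaw": 0},
    {"twist": [0,0,-0.11],"travel": [-0.009,0.014,-0.003],"jaw": 0}
  ]
}}

```text
t: 2.9
eef_pos: [441.2, -218.5, 279.5]
eef_rot: [[-0.998, -0.069, 0.0], [-0.069, 0.998, -0.0], [-0.0, -0.0, -1.0]]
ft_force: [0.5, -0.8, -1.0]
finger_gap: -0.2
finger_force: 0.0
```

Call:
{"method": "move_arm", "body": {
  "series": [
    {"twist": [0,0,-0.12],"travel": [-0.011,0.012,-0.004],"jaw": 0},
    {"twist": [0,0,-0.12],"travel": [-0.012,0.012,-0.003],"jaw": 0},
    {"twist": [0,0,-0.12],"travel": [-0.013,0.009,-0.004],"jaw": 0},
    {"twist": [0,0,-0.12],"travel": [-0.015,0.008,-0.003],"jaw": 0},
    {"twist": [0,0,-0.12],"travel": [-0.015,0.006,-0.003],"jaw": 0},
    {"twist": [0,0,-0.12],"travel": [-0.016,0.005,-0.004],"jaw": 0},
    {"twist": [0,0,0],"travel": [0,0,0],"jaw": 0},
    {"twist": [0,0,0],"travel": [0,0,0],"jaw": 0}
  ]
}}

```text
t: 3.57
eef_pos: [500.2, -139.5, 300.2]
eef_rot: [[-0.709, -0.705, 0.0], [-0.705, 0.709, -0.0], [0.0, -0.0, -1.0]]
ft_force: [-0.4, -0.4, 0.5]
finger_gap: -0.2
finger_force: 0.0
```

```bash
python3 - <<'E'
from h import *
np.set_printoptions(precision=1,suppress=True)
from scipy.optimize import least_squares
s=sensors.read_state();R=np.array(s["eef_rot"]);print(s["t"],s["eef_pos"],np.arctan2(R[1,0],R[0,0])+2*np.pi,s["finger_gap"],s["joint_pos"])
p=imaging.capture("wrist");save(p,"wrist1")
Z=dict(fixture=0,keeper=93,stud=60,post=57,wing_tip=61,lid=15,nozzle_jar=15)
for k,z in Z.items():
    print(k,[(np.round(d["p"],2),np.array(d["point"]),at_z(p,d["point"],z)[:2]) for d in imaging.tip_of(k,p)[:3]])
E
```

```text
3.5667 [ 500.2 -139.5  300.2] 3.924532676497971 -0.2312864342927622 [-0.4  0.2  0.1  1.5 -0.  -1.2]
fixture [(np.float64(0.95), array([223.7, 282.8]), array([557.8, -74.5]))]
keeper [(np.float64(0.71), array([192.2, 245.6]), array([ 539. , -151.6]))]
stud [(np.float64(0.79), array([198.1, 256.1]), array([ 543.5, -134.3]))]
post [(np.float64(0.8), array([194.4, 338.3]), array([472.2, -68.2]))]
wing_tip [(np.float64(0.87), array([172. , 254.4]), array([ 522.2, -157.3])), (np.float64(0.6), array([383.8, 544.9]), array([451.6, 336.7]))]
lid [(np.float64(0.93), array([124.5,  37.3]), array([ 676.5, -383. ])), (np.float64(0.87), array([195.5, 489.9]), array([336.4,  85.1])), (np.float64(0.63), array([264. , 303.2]), array([575.9, -16.5]))]
nozzle_jar [(np.float64(0.6), array([196.4, 195.5]), array([ 608.2, -185.4]))]
```

View pics/wrist1.png

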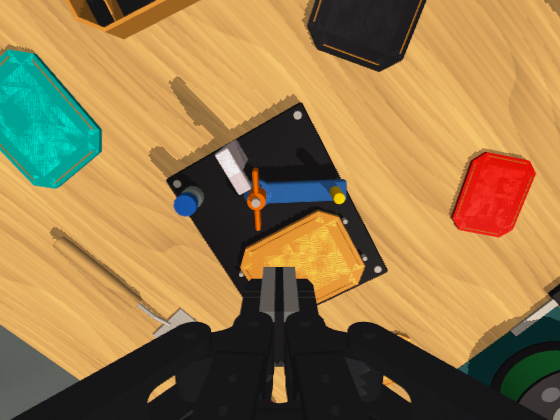

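The wrist view shows the stud end at about (256,202), with the wings running from (255,170) to (258,230). The post top is at (339,198), and the plate corners are at about (301,104), (168,179) and (386,270). I'll fit the fixture pose from these.

```bash
python3 - <<'E'
from h import *
np.set_printoptions(precision=2,suppress=True)
p=imaging.capture("wrist")
f=lambda c,r,z:at_z(p,(r,c),z)[:2]
A=f(301,104,15);B=f(168,179,15);C=f(386,270,15)
print("corners",A,B,C,np.linalg.norm(A-B),np.linalg.norm(A-C))
yh=(C-A)/np.linalg.norm(C-A); xh=(B-A)/np.linalg.norm(B-A); print(yh,xh)
th=np.arctan2(-yh[0],yh[1]); th2=np.arctan2(xh[1],xh[0]); print("yaw",th,th2)
th=(th*1.3+th2)/2.3
x=np.array([np.cos(th),np.sin(th)]);y=np.array([-np.sin(th),np.cos(th)])
cen=(B+C)/2; print("axis from corners",cen-60*y)
S=f(256,202,80);P=f(339,198,75);print("stud",S,"post",P)
for O in(S,cen-60*y):
    d=P-O;print("r",np.linalg.norm(d),"strap",np.arctan2(d@y,-d@x))
W1=f(255,171,73);W2=f(258,230,73);d=W2-W1;print(W1,W2,np.linalg.norm(d),"wing",np.arctan2(d@y,-d@x))
E
```

```text
corners [ 430.18 -171.67] [ 614.8  -226.49] [500.4   70.76] 192.58230901030194 252.39704878289425
[0.28 0.96] [ 0.96 -0.28]
yaw -0.2819374967558757 -0.2886749383735285
axis from corners [ 540.74 -135.45]
stud [ 541.43 -134.94] post [472.74 -70.68]
r 94.06205178769005 strap 0.4673173679101978
r 93.90912067114823 strap 0.4762638470100359
[ 518.02 -159.51] [ 566.06 -108.65] 69.9543556864321 wing 2.042811741935714
```

```bash
cat >> h.py <<'E'
AX=np.array([541.3,-135.2]); FY=-0.285
xf=np.array([np.cos(FY),np.sin(FY)]); yf=np.array([-np.sin(FY),np.cos(FY)])
def P(r,phi,b,z,yaw):
    q=AX+r*(-np.cos(phi)*xf+np.sin(phi)*yf)-b*(np.sin(phi)*xf+np.cos(phi)*yf)
    return (*q,z,yaw)
def state(): 
    s=sensors.read_state();R=np.array(s["eef_rot"]);return [*s["eef_pos"],np.arctan2(R[1,0],R[0,0])%(2*np.pi)]
E
python3 - <<'E'
from h import *
Y=lambda f:FY+np.pi+np.pi/2-f
c=plan([P(95,.47,42,110,Y(.47)),P(95,.47,42,50,Y(.47))],rec=state())
plan([P(95,f,b,50,Y(f)) for f,b in zip(np.linspace(.47,1.571,12),[32,24]+[18]*10)],rec=c,step=50)
E
```

```text
call [(np.float64(-0.01), [2, 11, 32]), (np.float64(-0.0), [2, 12, 31]), (np.float64(-0.01), [2, 11, 32]), (np.float64(-0.0), [2, 11, 32]), (np.float64(-0.01), [1, 12, 31]), (np.float64(-0.0), [2, 11, 32]), (np.float64(-0.0), [0, 0, 30]), (np.float64(-0.0), [0, 0, 30])]
end [443.347, -100.647, 50.074, 3.954]
call [(np.float64(-0.0), [-10, 0, 0]), (np.float64(0.1), [-18, 2, 0]), (np.float64(0.1), [-15, 1, 0]), (np.float64(0.1), [-10, 2, 0]), (np.float64(0.1), [-9, 1, 0]), (np.float64(0.1), [-10, 1, 0]), (np.float64(0.1), [-9, 2, 0]), (np.float64(0.1), [-10, 1, 0]), (np.float64(0.1), [-10, 2, 0]), (np.float64(0.1), [-9, 1, 0]), (np.float64(0.1), [-10, 1, 0]), (np.float64(0.1), [-9, 2, 0])]
end [550.495, -38.44, 50.074, 2.854]
```

Call:
{"method": "move_arm", "body": {
  "series": [
    {"twist": [0,0,-0.01],"travel": [0.002,0.011,0.032],"jaw": 0},
    {"twist": [0,0,0],"travel": [0.002,0.012,0.031],"jaw": 0},
    {"twist": [0,0,-0.01],"travel": [0.002,0.011,0.032],"jaw": 0},
    {"twist": [0,0,0],"travel": [0.002,0.011,0.032],"jaw": 0},
    {"twist": [0,0,-0.01],"travel": [0.001,0.012,0.031],"jaw": 0},
    {"twist": [0,0,0],"travel": [0.002,0.011,0.032],"jaw": 0},
    {"twist": [0,0,0],"travel": [0,0,0.03],"jaw": 0},
    {"twist": [0,0,0],"travel": [0,0,0.029],"jaw": 0},
    {"twist": [0,0,0],"travel": [0,0,0],"jaw": 0}
  ]
}}

```text
t: 4.77
eef_pos: [439.2, -98.7, 46.5]
eef_rot: [[-0.687, -0.726, -0.008], [-0.726, 0.687, 0.003], [0.003, 0.008, -1.0]]
ft_force: [-0.8, 0.5, -1.3]
finger_gap: 0.2
finger_force: 0.0
```

Call:
{"method": "move_arm", "body": {
  "series": [
    {"twist": [0,0,0],"travel": [-0.01,0,0],"jaw": 0},
    {"twist": [0,0,0.1],"travel": [-0.018,0.002,0],"jaw": 0},
    {"twist": [0,0,0.1],"travel": [-0.015,0.001,0],"jaw": 0},
    {"twist": [0,0,0.1],"travel": [-0.01,0.002,0],"jaw": 0},
    {"twist": [0,0,0.1],"travel": [-0.009,0.001,0],"jaw": 0},
    {"twist": [0,0,0.1],"travel": [-0.01,0.001,0],"jaw": 0},
    {"twist": [0,0,0.1],"travel": [-0.009,0.002,0],"jaw": 0},
    {"twist": [0,0,0.1],"travel": [-0.01,0.001,0],"jaw": 0},
    {"twist": [0,0,0.1],"travel": [-0.01,0.002,0],"jaw": 0},
    {"twist": [0,0,0.1],"travel": [-0.009,0.001,0],"jaw": 0},
    {"twist": [0,0,0.1],"travel": [-0.01,0.001,0],"jaw": 0},
    {"twist": [0,0,0.1],"travel": [-0.005,0.001,0],"jaw": 0}
  ]
}}

```text
t: 5.77
eef_pos: [550.4, -38.1, 54.1]
eef_rot: [[-0.958, 0.287, 0.005], [0.287, 0.958, -0.001], [-0.005, 0.001, -1.0]]
ft_force: [-0.2, -0.5, -0.2]
finger_gap: 0.3
finger_force: 0.0
```

Call:
{"method": "move_arm", "body": {
  "series": [
    {"twist": [0,0,0],"travel": [-0.002,0,0],"jaw": 0},
    {"twist": [0,0,0],"travel": [0,0,0],"jaw": 0},
    {"twist": [0,0,0],"travel": [0,0,0],"jaw": 0}
  ]
}}

```text
t: 6.02
eef_pos: [549.3, -38.7, 52.3]
eef_rot: [[-0.96, 0.28, 0.002], [0.28, 0.96, -0.0], [-0.002, 0.0, -1.0]]
ft_force: [0.4, 0.1, -0.5]
finger_gap: -0.1
finger_force: 0.0
```

```bash
python3 - <<'E'
from h import *
p=imaging.capture("wrist")
print([(d["p"],d["point"],at_z(p,d["point"],57)) for d in imaging.tip_of("post",p)[:2]],P(95,1.571,0,57,0))
p=imaging.capture("top");im=p["img"][150:260,230:370];cv2.imwrite("pics/top2.png",cv2.resize(im,None,fx=5,fy=5)[:,:,::-1])
for k in("post","wing_tip"):print([(d["p"],d["point"],at_z(p,d["point"],57)) for d in imaging.tip_of(k,p)[:2]])
E
```

```text
[(0.64, [129.4, 168.7], array([474.19620695, -68.73575112,  57.        ]))] (np.float64(568.028525768561), np.float64(-44.03758499118527), 57, 0)
[(0.41, [109.7, 315.7], array([ 769.02635037, -127.75795008,   57.        ]))]
[(0.56, [208.1, 333.4], array([ 510.96864433, -160.25337229,   57.        ]))]
```

View pics/top2.png

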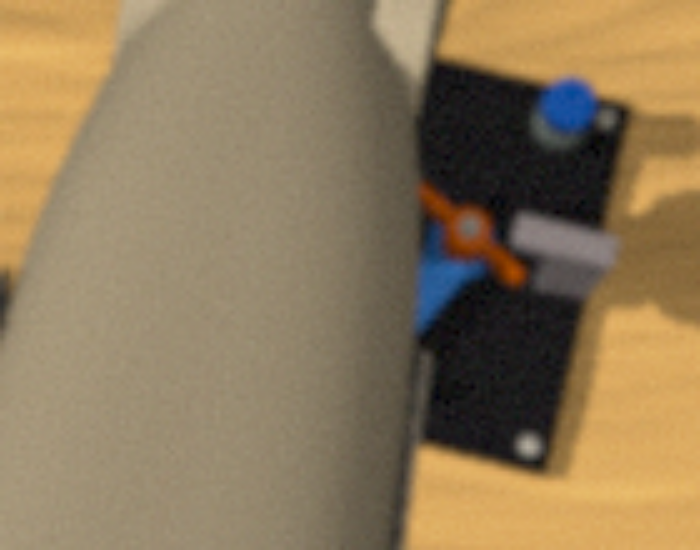

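The top crop shows the strap still heading to the lower left from the hub, so it may not have moved; the arm hides the rest. I'll check with the wrist and side cameras.

```bash
python3 - <<'E'
from h import *
a=imaging.capture("wrist");b=imaging.capture("side")
im=np.hstack([a["img"][:,:400],cv2.resize(b["img"][120:300,220:390],(397,420))]);cv2.imwrite("pics/w3.png",im[:,:,::-1])
s=sensors.read_state();print(s["eef_pos"],s["ft_force"],s["finger_gap"],proj(a,s["eef_pos"]),proj(b,s["eef_pos"]))
E
```

```text
[548.22376389 -38.83617537  51.13900342] [-0.47597543 -0.08931455 -0.27116875] 0.051315618940726476 [277.29939401 253.31276835] [292.02963096 206.0805051 ]
```

View pics/w3.png

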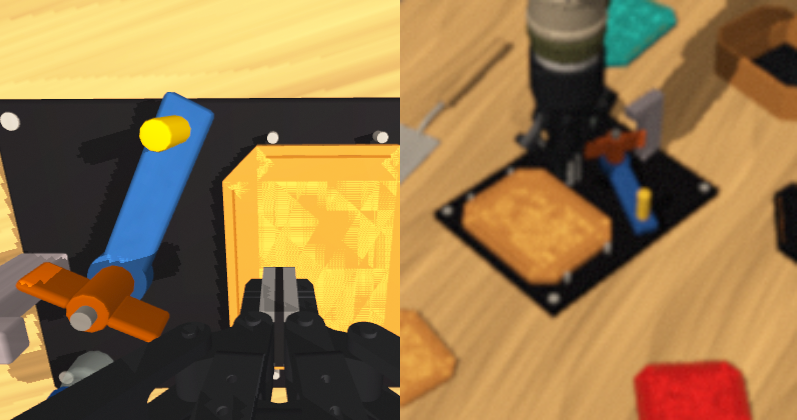

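Both views show that the strap hasn't moved and that the finger is already on the lid side of the post. I'll measure the real fingertip with the depth image.

```bash
python3 - <<'E'
from h import *
np.set_printoptions(precision=1,suppress=True,linewidth=160)
a=imaging.capture("wrist");s=sensors.read_state();print(s["t"],s["eef_pos"],s["joint_pos"],s["ft_force"])
R,t=cam(a);print("cam",-R.T@t,R[2]); K=np.array(a["K"])
E_=np.array(s["eef_rot"])
def w(u,v):
    z=a["depth"][v,u];return R.T@(z*(np.linalg.inv(K)@[u,v,1])-t),z
for u,v in[(270,270),(285,270),(277,275),(290,290),(262,290),(270,300),(290,310),(160,135),(180,130),(145,180),(80,318),(320,200)]:
    X,z=w(u,v);print((u,v),z,X,"tool",E_.T@(X-s["eef_pos"]))
b=imaging.capture("side");R,t=cam(b);K=np.array(b["K"]);a=b
for u,v in[(292,196),(294,198),(296,190),(296,195)]:
    X,z=w(u,v);print((u,v),z,X,"tool",E_.T@(X-s["eef_pos"]))
E
```

```text
6.4167 [548.2 -38.9  51.1] [-0.2  0.4 -0.3  0.9 -0.   0.1] [ 0.3  0.2 -1.6]
cam [474.6 -16.5 227.8] [ 0.3 -0.1 -1. ]
(270, 270) 147.98103 [536.8 -38.4  93.4] tool [ 11.1  -2.8 -42.3]
(285, 270) 148.4834 [538.7 -32.6  92.9] tool [ 10.9   3.3 -41.8]
(277, 275) 145.38126 [538.3 -35.9  96.4] tool [ 10.4   0.1 -45.3]
(290, 290) 133.86093 [539.6 -31.2 108.4] tool [ 10.4   4.9 -57.3]
(262, 290) 133.28247 [536.5 -41.  108.9] tool [ 10.7  -5.4 -57.9]
(270, 300) 125.539276 [536.8 -37.8 116.9] tool [ 11.3  -2.3 -65.8]
(290, 310) 120.50376 [539.2 -31.5 122.3] tool [ 10.8   4.5 -71.2]
(160, 135) 150.35652 [474.3 -67.3  74.5] tool [ 62.9 -48.2 -23.4]
(180, 130) 163.74707 [474.7 -62.6  60.1] tool [ 63.8 -43.6  -9. ]
(145, 180) 193.69409 [493.8 -95.9  37.5] tool [ 36.1 -70.1  13.6]
(80, 318) 169.52048 [ 541.4 -132.1   80.6] tool [-19.8 -91.4 -29.5]
(320, 200) 210.97795 [534.4  -9.2  24. ] tool [21.6 24.5 27.1]
(292, 196) 1173.1759 [542.8 -29.9  97.8] tool [  7.8   7.1 -46.7]
(294, 198) 1284.3116 [576.4 -97.   15.5] tool [-43.4 -47.8  35.6]
(296, 190) 1168.6719 [538.1 -41.4 110.9] tool [  9.   -5.3 -59.8]
(296, 195) 1179.6951 [537.6 -40.5  94.7] tool [  9.8  -4.6 -43.6]
```

The depth image shows the true fingertips about 41 mm above the reported TCP in both cameras, so the finger passed over the post. Before lowering, I'll measure the tip and how wide the gripper is above it.

```bash
python3 - <<'E'
from h import *
np.set_printoptions(precision=1,suppress=True,linewidth=160)
s=sensors.read_state();E_=np.array(s["eef_rot"])
v,u=np.mgrid[0:420,0:560]
for n in("wrist","side"):
    a=imaging.capture(n);R,t=cam(a);Ki=np.linalg.inv(a["K"])
    z=a["depth"].ravel();X=(Ki@np.vstack([u.ravel(),v.ravel(),np.ones(z.size)])*z).T-t
    X=X@R; T=(X-s["eef_pos"])@E_
    m=(z>0)&(X[:,2]>84)&(np.abs(T[:,0])<70)&(np.abs(T[:,1])<75)&(T[:,2]>-190); T=T[m]
    print(n,"lowest",np.sort(T[:,2])[::-1][[0,5,20,50]])
    for lo in range(-40,-190,-10):
        q=T[(T[:,2]<=lo)&(T[:,2]>lo-10)]
        if len(q)>3:print(lo,len(q),"x",np.percentile(q[:,0],[1,99]),"y",np.percentile(q[:,1],[1,99]))
E
```

```text
wrist lowest [-37.  -37.4 -38.1 -39.2]
-40 723 x [ 5.9 11. ] y [-12.5  13.7]
-50 946 x [ 5.8 11.1] y [-12.6  14. ]
-60 882 x [ 5.9 11.1] y [-12.6  13.9]
-70 1905 x [-10.7  13.3] y [-25.1  25.3]
-80 6382 x [-9.  13.3] y [-34.7  36. ]
-90 8312 x [-8.9 16.2] y [-41.7  42.8]
-100 10163 x [ 1.5 17.2] y [-49.8  51. ]
-110 8246 x [ 8.  17.5] y [-54.4  55.6]
-120 70 x [16.8 18.1] y [-16.4  17.3]
side lowest [-38.4 -41.7 -47.4 -56.9]
-40 28 x [-5.  11.8] y [-12.4  15.2]
-50 33 x [-5.3 11.1] y [-12.5  15.9]
-60 30 x [-3.9 12.1] y [-11.4  14.5]
-70 19 x [ 5.8 12.4] y [-25.5  17. ]
-80 79 x [-12.7  13.9] y [-34.2  31.5]
-90 64 x [-11.5  14.1] y [-40.3  40.1]
-100 97 x [-10.3  17.7] y [-50.3  49.1]
-110 86 x [ 0.6 18.4] y [-54.3  57.3]
-120 161 x [-11.2  18.5] y [-58.5  62. ]
-130 111 x [-5.1 19.9] y [-52.3  57.2]
-140 76 x [-7.  19.9] y [-15.2  43.7]
-150 37 x [-8.3 12.2] y [20.2 41.4]
-160 61 x [-18.2  37.3] y [-18.7  39. ]
-170 108 x [-21.3  38. ] y [-16.1  38.2]
-180 113 x [-20.   39.3] y [-17.6  39.3]
```

The tip is about 39 mm behind the reported TCP. The finger is ±11 mm by ±13.5 mm, and the linkage widens from 30 mm above the tip. I'll repeat the push 40 mm lower.

```bash
python3 - <<'E'
from h import *
Y=lambda f:FY+np.pi+np.pi/2-f
s=state()
c=plan([(s[0],s[1],80,s[3]),P(95,.47,42,80,Y(.47)),P(95,.47,42,12,Y(.47))],rec=s)
E
```

```text
call [(np.float64(-0.0), [0, 0, -29]), (np.float64(-0.11), [8, -9, 0]), (np.float64(-0.11), [10, -8, 0]), (np.float64(-0.11), [10, -7, 0]), (np.float64(-0.11), [10, -5, 0]), (np.float64(-0.11), [12, -5, 0]), (np.float64(-0.11), [11, -3, 0]), (np.float64(-0.11), [13, -2, 0]), (np.float64(-0.11), [12, -1, 0]), (np.float64(-0.11), [12, 1, 0]), (np.float64(-0.11), [12, 2, 0]), (np.float64(-0.0), [0, 0, 34])]
call [(np.float64(-0.0), [0, 0, 34])]
end [443.245, -100.79, 12.062, 3.955]
```

Call:
{"method": "move_arm", "body": {
  "series": [
    {"twist": [0,0,0],"travel": [0,0,-0.029],"jaw": 0},
    {"twist": [0,0,-0.11],"travel": [0.008,-0.009,0],"jaw": 0},
    {"twist": [0,0,-0.11],"travel": [0.01,-0.008,0],"jaw": 0},
    {"twist": [0,0,-0.11],"travel": [0.01,-0.007,0],"jaw": 0},
    {"twist": [0,0,-0.11],"travel": [0.01,-0.005,0],"jaw": 0},
    {"twist": [0,0,-0.11],"travel": [0.012,-0.005,0],"jaw": 0},
    {"twist": [0,0,-0.11],"travel": [0.011,-0.003,0],"jaw": 0},
    {"twist": [0,0,-0.11],"travel": [0.013,-0.002,0],"jaw": 0},
    {"twist": [0,0,-0.11],"travel": [0.012,-0.001,0],"jaw": 0},
    {"twist": [0,0,-0.11],"travel": [0.012,0.001,0],"jaw": 0},
    {"twist": [0,0,-0.11],"travel": [0.012,0.002,0],"jaw": 0},
    {"twist": [0,0,0],"travel": [0,0,0],"jaw": 0}
  ]
}}

```text
t: 7.57
eef_pos: [441.5, -101.1, 80.0]
eef_rot: [[-0.686, -0.728, -0.001], [-0.728, 0.686, -0.0], [0.001, 0.001, -1.0]]
ft_force: [0.1, 1.1, 0.7]
finger_gap: 0.2
finger_force: 0.0
```

Call:
{"method": "move_arm", "body": {
  "series": [
    {"twist": [0,0,0],"travel": [0,0,0.02],"jaw": 0},
    {"twist": [0,0,0],"travel": [0,0,0.02],"jaw": 0},
    {"twist": [0,0,0],"travel": [0,0,0.015],"jaw": 0},
    {"twist": [0,0,0],"travel": [0,0,0.01],"jaw": 0},
    {"twist": [0,0,0],"travel": [0,0,0.003],"jaw": 0},
    {"twist": [0,0,0],"travel": [0,0,0],"jaw": 0},
    {"twist": [0,0,0],"travel": [0,0,0],"jaw": 0},
    {"twist": [0,0,0],"travel": [0,0,0],"jaw": 0}
  ]
}}

```text
t: 8.23
eef_pos: [444.2, -101.0, 12.8]
eef_rot: [[-0.688, -0.726, 0.001], [-0.726, 0.688, -0.001], [-0.0, -0.001, -1.0]]
ft_force: [0.6, -0.2, -0.3]
finger_gap: -0.1
finger_force: 0.0
```

```bash
python3 - <<'E'
from h import *
Y=lambda f:FY+np.pi+np.pi/2-f
s=state();print(np.round(s,2))
p=imaging.capture("wrist");print([(d["p"],at_z(p,d["point"],57)) for d in imaging.tip_of("post",p)[:1]])
plan([P(95,f,b,12,Y(f)) for f,b in zip([.47,.47]+list(np.linspace(.47,1.571,14)),[32,24]+[18]*14)],rec=s,step=50)
E
```

```text
[ 444.18 -100.96   12.82    3.95]
[(0.71, array([473.43996902, -70.14994376,  57.        ]))]
call [(np.float64(-0.0), [-10, 1, 1]), (np.float64(-0.0), [-8, 0, 0]), (np.float64(-0.0), [-6, 0, 0]), (np.float64(0.08), [-8, 1, 0]), (np.float64(0.09), [-8, 1, 0]), (np.float64(0.08), [-8, 1, 0]), (np.float64(0.09), [-8, 2, 0]), (np.float64(0.08), [-8, 1, 0]), (np.float64(0.08), [-8, 1, 0]), (np.float64(0.09), [-8, 1, 0]), (np.float64(0.08), [-8, 1, 0]), (np.float64(0.09), [-8, 2, 0])]
call [(np.float64(0.08), [-9, 1, 0]), (np.float64(0.09), [-8, 1, 0]), (np.float64(0.08), [-8, 1, 0]), (np.float64(0.09), [-8, 1, 0])]
end [550.773, -39.197, 11.822, 2.854]
```

Call:
{"method": "move_arm", "body": {
  "series": [
    {"twist": [0,0,0],"travel": [-0.01,0.001,0],"jaw": 0},
    {"twist": [0,0,0],"travel": [-0.008,0,0],"jaw": 0},
    {"twist": [0,0,0],"travel": [-0.006,0,0],"jaw": 0},
    {"twist": [0,0,0.08],"travel": [-0.008,0.001,0],"jaw": 0},
    {"twist": [0,0,0.09],"travel": [-0.008,0.001,0],"jaw": 0},
    {"twist": [0,0,0.08],"travel": [-0.008,0.001,0],"jaw": 0},
    {"twist": [0,0,0.09],"travel": [-0.008,0.002,0],"jaw": 0},
    {"twist": [0,0,0.08],"travel": [-0.008,0.001,0],"jaw": 0},
    {"twist": [0,0,0.08],"travel": [-0.008,0.001,0],"jaw": 0},
    {"twist": [0,0,0.09],"travel": [-0.008,0.001,0],"jaw": 0},
    {"twist": [0,0,0.08],"travel": [-0.008,0.001,0],"jaw": 0},
    {"twist": [0,0,0.09],"travel": [-0.008,0.002,0],"jaw": 0}
  ]
}}

```text
t: 9.33
eef_pos: [516.7, -39.7, 11.9]
eef_rot: [[-0.999, -0.05, -0.001], [-0.05, 0.999, -0.0], [0.001, -0.0, -1.0]]
ft_force: [-1.8, -1.4, 0.5]
finger_gap: -0.3
finger_force: 0.7
```

Call:
{"method": "move_arm", "body": {
  "series": [
    {"twist": [0,0,0.08],"travel": [-0.009,0.001,0],"jaw": 0},
    {"twist": [0,0,0.09],"travel": [-0.008,0.001,0],"jaw": 0},
    {"twist": [0,0,0.08],"travel": [-0.008,0.001,0],"jaw": 0},
    {"twist": [0,0,0.09],"travel": [-0.006,0.001,0],"jaw": 0},
    {"twist": [0,0,0],"travel": [0,0,0],"jaw": 0},
    {"twist": [0,0,0],"travel": [0,0,0],"jaw": 0},
    {"twist": [0,0,0],"travel": [0,0,0],"jaw": 0}
  ]
}}

```text
t: 9.92
eef_pos: [547.8, -38.2, 12.0]
eef_rot: [[-0.96, 0.28, -0.0], [0.28, 0.96, -0.0], [0.0, -0.0, -1.0]]
ft_force: [-0.2, -0.8, -0.8]
finger_gap: 0.1
finger_force: 0.0
```

```bash
python3 - <<'E'
from h import *
s=state();print(np.round(s,2),sensors.read_state()["ft_force"])
p=imaging.capture("wrist");save(p,"w4")
for k,z in(("post",57),("stud",60)):
  for d in imaging.tip_of(k,p)[:1]:
    q=at_z(p,d["point"],z)[:2];e=q-AX;print(k,d,q,np.linalg.norm(e),np.arctan2(e@yf,-e@xf))
E
```

```text
[547.77 -38.2   11.95   2.86] [-0.21153649 -0.7589187  -0.81439886]
stud {'point': [349.0, 54.8], 'p': 0.97} [ 543.46906055 -133.51783332] 2.744905903738094 2.1969529471512703
```

View pics/w4.png

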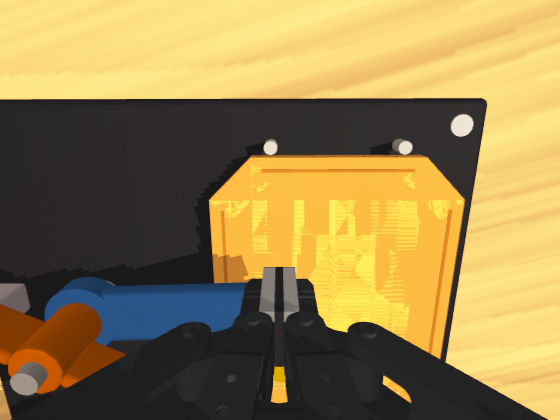

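The strap now lies nearly along the fixture's y axis, with the post in front of the finger and the force near zero. I'll push gently on to the stop.

Call:
{"method": "move_arm", "body": {
  "series": [
    {"twist": [0,0,0],"travel": [-0.002,0,0],"jaw": 0},
    {"twist": [0,0,0],"travel": [-0.001,0,0],"jaw": 0},
    {"twist": [0,0,0],"travel": [-0.001,0,0],"jaw": 0},
    {"twist": [0,0,0],"travel": [0,0,0],"jaw": 0},
    {"twist": [0,0,0],"travel": [0,0,0],"jaw": 0}
  ]
}}

```text
t: 10.48
eef_pos: [551.7, -39.6, 12.0]
eef_rot: [[-0.959, 0.283, -0.0], [0.283, 0.959, 0.0], [0.0, 0.0, -1.0]]
ft_force: [-1.4, 1.3, 0.7]
finger_gap: 0.0
finger_force: 0.6
```

Call:
{"method": "move_arm", "body": {
  "series": [
    {"twist": [0,0,0],"travel": [-0.001,0,0],"jaw": 0},
    {"twist": [0,0,0],"travel": [-0.001,0,0],"jaw": 0},
    {"twist": [0,0,0],"travel": [0,0,0],"jaw": 0},
    {"twist": [0,0,0],"travel": [0,0,0],"jaw": 0}
  ]
}}

```text
t: 10.82
eef_pos: [551.7, -39.6, 11.9]
eef_rot: [[-0.959, 0.283, -0.003], [0.283, 0.959, 0.001], [0.003, -0.0, -1.0]]
ft_force: [-6.6, 2.6, 5.0]
finger_gap: 0.1
finger_force: 3.2
```

The force has risen while the position stays put, so the strap is at its stop. The axis estimate also checks out. Next are the wing strokes.

```bash
cat >> h.py <<'E'
Y=lambda f:FY+np.pi+np.pi/2-f
def W(phi,b,z): return P(28,phi,b,z,Y(phi))
E
python3 - <<'E'
from h import *
s=state()
a=[s[0]+(-.959*10),s[1]+.283*10,12,s[3]]
c=plan([a,(a[0],a[1],62,a[3]),W(2.04,24,62),W(2.04,24,21)],rec=s)
print("stroke")
c=plan([W(2.04,14,21)]+[W(f,14,21) for f in np.linspace(2.04,3.59,14)[1:]],rec=c,ang=.125)
print("back")
c=plan([W(3.59,22,21),W(3.59,22,62)],rec=c)
E
```

```text
call [(np.float64(-0.0), [10, 0, 0]), (np.float64(-0.0), [0, 0, -25]), (np.float64(-0.0), [0, 0, -25]), (np.float64(0.12), [-5, -15, 0]), (np.float64(0.11), [-6, -14, 0]), (np.float64(0.12), [-8, -13, 0]), (np.float64(0.12), [-9, -12, 0]), (np.float64(-0.0), [0, 0, 20]), (np.float64(-0.0), [0, 0, 21])]
end [543.289, -98.037, 20.9, 2.385]
stroke
call [(np.float64(-0.0), [-10, 0, 0]), (np.float64(0.12), [-3, 1, 0]), (np.float64(0.12), [-4, 2, 0]), (np.float64(0.12), [-3, 1, 0]), (np.float64(0.11), [-4, 2, 0]), (np.float64(0.12), [-3, 1, 0]), (np.float64(0.12), [-4, 1, 0]), (np.float64(0.12), [-3, 2, 0]), (np.float64(0.12), [-3, 1, 0]), (np.float64(0.12), [-4, 2, 0]), (np.float64(0.12), [-3, 1, 0]), (np.float64(0.12), [-4, 2, 0])]
call [(np.float64(0.12), [-3, 1, 0]), (np.float64(0.12), [-4, 2, 0])]
end [571.437, -144.053, 20.9, 0.835]
back
call [(np.float64(-0.0), [8, 0, 0]), (np.float64(-0.0), [0, 0, -21]), (np.float64(-0.0), [0, 0, -20])]
end [576.806, -138.122, 61.9, 0.835]
```

Call:
{"method": "move_arm", "body": {
  "series": [
    {"twist": [0,0,0],"travel": [0.012,0,0],"jaw": 0},
    {"twist": [0,0,0],"travel": [0,0,-0.025],"jaw": 0},
    {"twist": [0,0,0],"travel": [0,0,-0.025],"jaw": 0},
    {"twist": [0,0,0.12],"travel": [-0.005,-0.015,0],"jaw": 0},
    {"twist": [0,0,0.11],"travel": [-0.006,-0.014,0],"jaw": 0},
    {"twist": [0,0,0.12],"travel": [-0.008,-0.013,0],"jaw": 0},
    {"twist": [0,0,0.12],"travel": [-0.009,-0.012,0],"jaw": 0},
    {"twist": [0,0,0],"travel": [0,0,0],"jaw": 0},
    {"twist": [0,0,0],"travel": [0,0,0.02],"jaw": 0},
    {"twist": [0,0,0],"travel": [0,0,0.021],"jaw": 0},
    {"twist": [0,0,0],"travel": [0,0,0],"jaw": 0},
    {"twist": [0,0,0],"travel": [0,0,0],"jaw": 0}
  ]
}}

```text
t: 11.82
eef_pos: [542.2, -97.5, 20.3]
eef_rot: [[-0.728, 0.685, -0.003], [0.685, 0.728, 0.001], [0.002, -0.001, -1.0]]
ft_force: [-0.1, 0.2, 0.3]
finger_gap: -0.2
finger_force: 0.0
```

```bash
python3 - <<'E'
from h import *
s=state();print(np.round(s,2),np.round(W(2.04,24,21),2),sensors.read_state()["ft_force"])
c=plan([W(2.04,14,21)]+[W(f,14,21) for f in np.linspace(2.04,3.59,14)[1:]],rec=s,ang=.125)
p=imaging.capture("wrist");save(p,"w5")
E
```

```text
[542.21 -97.49  20.26   2.39] [542.98 -98.36  21.     2.39] [-0.11575545  0.22913303  0.34706392]
call [(np.float64(-0.0), [-11, 0, -1]), (np.float64(0.12), [-4, 1, 0]), (np.float64(0.12), [-3, 2, 0]), (np.float64(0.12), [-3, 1, 0]), (np.float64(0.12), [-4, 2, 0]), (np.float64(0.12), [-3, 1, 0]), (np.float64(0.11), [-4, 2, 0]), (np.float64(0.12), [-3, 1, 0]), (np.float64(0.12), [-4, 2, 0]), (np.float64(0.12), [-3, 1, 0]), (np.float64(0.12), [-3, 2, 0]), (np.float64(0.12), [-4, 1, 0])]
call [(np.float64(0.12), [-3, 1, 0]), (np.float64(0.12), [-4, 2, 0])]
end [571.325, -143.774, 21.257, 0.837]
```

View pics/w5.png

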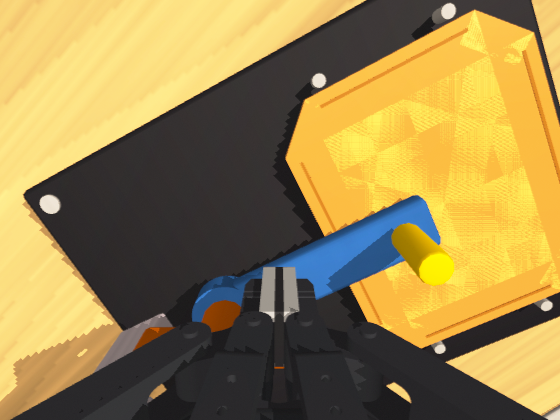

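The strap lies across the lid, with the post at about (432,258), and the finger is beside the wing with the hub at about (220,312). Stroke 1 follows.

Call:
{"method": "move_arm", "body": {
  "series": [
    {"twist": [0,0,0],"travel": [-0.006,0,0],"jaw": 0},
    {"twist": [0,0,0],"travel": [-0.005,0,0],"jaw": 0},
    {"twist": [0,0,0.12],"travel": [-0.004,0.001,0],"jaw": 0},
    {"twist": [0,0,0.12],"travel": [-0.003,0.002,0],"jaw": 0},
    {"twist": [0,0,0.12],"travel": [-0.003,0.001,0],"jaw": 0},
    {"twist": [0,0,0.12],"travel": [-0.004,0.002,0],"jaw": 0},
    {"twist": [0,0,0.12],"travel": [-0.003,0.001,0],"jaw": 0},
    {"twist": [0,0,0.11],"travel": [-0.004,0.002,0],"jaw": 0},
    {"twist": [0,0,0.12],"travel": [-0.003,0.001,0],"jaw": 0},
    {"twist": [0,0,0.12],"travel": [-0.004,0.002,0],"jaw": 0}
  ]
}}

```text
t: 12.7
eef_pos: [573.2, -126.3, 22.0]
eef_rot: [[0.141, 0.99, 0.001], [0.99, -0.141, 0.0], [0.001, 0.001, -1.0]]
ft_force: [-0.7, 2.8, 1.1]
finger_gap: 0.2
finger_force: 0.8
```

Call:
{"method": "move_arm", "body": {
  "series": [
    {"twist": [0,0,0.12],"travel": [-0.003,0.001,0],"jaw": 0},
    {"twist": [0,0,0.12],"travel": [-0.003,0.002,0],"jaw": 0},
    {"twist": [0,0,0.12],"travel": [-0.004,0.001,0],"jaw": 0},
    {"twist": [0,0,0.12],"travel": [-0.003,0.001,0],"jaw": 0},
    {"twist": [0,0,0.12],"travel": [-0.004,0.002,0],"jaw": 0},
    {"twist": [0,0,0],"travel": [0,0,0],"jaw": 0},
    {"twist": [0,0,0],"travel": [0,0,0],"jaw": 0}
  ]
}}

```text
t: 13.28
eef_pos: [573.4, -145.1, 22.0]
eef_rot: [[0.669, 0.743, 0.002], [0.743, -0.669, -0.001], [0.0, 0.002, -1.0]]
ft_force: [1.1, 0.7, -0.2]
finger_gap: 0.1
finger_force: 0.1
```

```bash
python3 - <<'E'
from h import *
s=state();print(np.round(s,2),np.round(W(3.59,14,21),2),sensors.read_state()["ft_force"])
f=3.59-np.pi
mid=(*(AX+42*yf),62,Y(2.0))
c=plan([W(3.59,22,21),W(3.59,22,62),mid,W(f,26,62),W(f,26,21)],rec=s,ang=.125)
p=imaging.capture("wrist");d=imaging.tip_of("wing_tip",p)[:2]
for q in d:
  e=at_z(p,q["point"],61)[:2]-AX;print(q,e,np.linalg.norm(e),np.arctan2(e@yf,-e@xf))
E
```

```text
[ 573.45 -145.14   21.96    0.84] [ 571.47 -143.54   21.      0.84] [ 1.13288136  0.6624369  -0.23380238]
call [(np.float64(0.0), [8, -3, 1]), (np.float64(0.0), [0, 0, -21]), (np.float64(0.0), [0, 0, -20]), (np.float64(-0.12), [1, -4, 0]), (np.float64(-0.12), [2, -3, 0]), (np.float64(-0.13), [2, -3, 0]), (np.float64(-0.12), [2, -3, 0]), (np.float64(-0.12), [3, -2, 0]), (np.float64(-0.12), [3, -3, 0]), (np.float64(-0.13), [3, -1, 0]), (np.float64(-0.12), [4, -2, 0]), (np.float64(-0.12), [3, -1, 0])]
call [(np.float64(-0.12), [4, 0, 0]), (np.float64(-0.12), [4, 0, 0]), (np.float64(-0.13), [3, 0, 0]), (np.float64(-0.12), [4, 1, 0]), (np.float64(-0.12), [1, -5, 0]), (np.float64(-0.12), [1, -5, 0]), (np.float64(-0.12), [2, -4, 0]), (np.float64(-0.12), [3, -4, 0]), (np.float64(-0.12), [3, -4, 0]), (np.float64(-0.12), [3, -4, 0]), (np.float64(-0.12), [4, -3, 0]), (np.float64(-0.11), [4, -3, 0])]
call [(np.float64(-0.12), [5, -2, 0]), (np.float64(-0.12), [5, -1, 0]), (np.float64(-0.12), [5, -2, 0]), (np.float64(-0.12), [4, 0, 0]), (np.float64(-0.12), [5, 0, 0]), (np.float64(-0.0), [0, 0, 20]), (np.float64(-0.0), [0, 0, 21])]
end [503.54, -135.606, 20.958, 3.978]
{'point': [316.7, 124.0], 'p': 0.95} [-25.11906755  26.14891575] 36.259251912608924 0.5204830125635016
{'point': [318.6, 209.7], 'p': 0.57} [1.72796116 0.70688504] 1.8669590867758126 2.468277980516788
```

Stroke 1 worked: the opposite wing is at 0.52, so the screw is at about 3.66. Now the return for stroke 2.

Call:
{"method": "move_arm", "body": {
  "series": [
    {"twist": [0,0,0],"travel": [0.008,-0.003,0.001],"jaw": 0},
    {"twist": [0,0,0],"travel": [0,0,-0.021],"jaw": 0},
    {"twist": [0,0,0],"travel": [0,0,-0.02],"jaw": 0},
    {"twist": [0,0,-0.12],"travel": [0.001,-0.004,0],"jaw": 0},
    {"twist": [0,0,-0.12],"travel": [0.002,-0.003,0],"jaw": 0},
    {"twist": [0,0,-0.12],"travel": [0.002,-0.003,0],"jaw": 0},
    {"twist": [0,0,-0.12],"travel": [0.002,-0.003,0],"jaw": 0},
    {"twist": [0,0,-0.12],"travel": [0.003,-0.002,0],"jaw": 0},
    {"twist": [0,0,-0.12],"travel": [0.003,-0.003,0],"jaw": 0},
    {"twist": [0,0,-0.12],"travel": [0.003,-0.001,0],"jaw": 0},
    {"twist": [0,0,-0.12],"travel": [0.004,-0.002,0],"jaw": 0},
    {"twist": [0,0,-0.12],"travel": [0.003,-0.001,0],"jaw": 0}
  ]
}}

```text
t: 14.38
eef_pos: [559.3, -106.3, 61.1]
eef_rot: [[-0.345, 0.939, -0.0], [0.939, 0.345, 0.0], [0.0, -0.0, -1.0]]
ft_force: [0.5, -0.0, -0.7]
finger_gap: 0.0
finger_force: 0.0
```

Call:
{"method": "move_arm", "body": {
  "series": [
    {"twist": [0,0,-0.12],"travel": [0.004,0,0],"jaw": 0},
    {"twist": [0,0,-0.12],"travel": [0.004,0,0],"jaw": 0},
    {"twist": [0,0,-0.12],"travel": [0.003,0,0],"jaw": 0},
    {"twist": [0,0,-0.12],"travel": [0.004,0.001,0],"jaw": 0},
    {"twist": [0,0,-0.12],"travel": [0.001,-0.005,0],"jaw": 0},
    {"twist": [0,0,-0.12],"travel": [0.001,-0.005,0],"jaw": 0},
    {"twist": [0,0,-0.12],"travel": [0.002,-0.004,0],"jaw": 0},
    {"twist": [0,0,-0.12],"travel": [0.003,-0.004,0],"jaw": 0},
    {"twist": [0,0,-0.12],"travel": [0.003,-0.004,0],"jaw": 0},
    {"twist": [0,0,-0.12],"travel": [0.003,-0.004,0],"jaw": 0},
    {"twist": [0,0,-0.12],"travel": [0.004,-0.003,0],"jaw": 0},
    {"twist": [0,0,-0.12],"travel": [0.004,-0.003,0],"jaw": 0}
  ]
}}

```text
t: 15.38
eef_pos: [521.5, -117.6, 61.1]
eef_rot: [[-0.976, -0.219, -0.0], [-0.219, 0.976, -0.0], [0.0, 0.0, -1.0]]
ft_force: [-0.4, -0.2, 0.3]
finger_gap: 0.0
finger_force: 0.0
```

Call:
{"method": "move_arm", "body": {
  "series": [
    {"twist": [0,0,-0.12],"travel": [0.005,-0.002,0],"jaw": 0},
    {"twist": [0,0,-0.12],"travel": [0.005,-0.001,0],"jaw": 0},
    {"twist": [0,0,-0.12],"travel": [0.005,-0.002,0],"jaw": 0},
    {"twist": [0,0,-0.12],"travel": [0.004,0,0],"jaw": 0},
    {"twist": [0,0,-0.12],"travel": [0.005,0,0],"jaw": 0},
    {"twist": [0,0,0],"travel": [0,0,0],"jaw": 0},
    {"twist": [0,0,0],"travel": [0,0,0],"jaw": 0}
  ]
}}

```text
t: 15.97
eef_pos: [502.1, -132.7, 61.2]
eef_rot: [[-0.689, -0.725, 0.0], [-0.725, 0.689, -0.0], [-0.0, -0.0, -1.0]]
ft_force: [0.8, 0.4, -0.8]
finger_gap: -0.2
finger_force: 0.0
```

```bash
python3 - <<'E'
from h import *
s=state();f=3.59-np.pi;print(np.round(s,2),np.round(W(f,26,62),2),sensors.read_state()["ft_force"])
c=plan([W(f,26,62),W(f,26,21),W(f,20,21),W(f,14,21)],rec=s)
c=plan([W(g,14,21) for g in np.linspace(f,3.59,28)[1:]],rec=c,ang=.125)
E
```

```text
[ 502.1  -132.71   61.16    3.95] [ 503.09 -135.77   62.      3.98] [ 0.82459668  0.41147377 -0.77752764]
call [(np.float64(-0.03), [2, -3, -1]), (np.float64(0.0), [0, 0, 21]), (np.float64(0.0), [0, 0, 20]), (np.float64(0.0), [-6, 0, 0]), (np.float64(0.0), [-6, 0, 0])]
end [510.899, -127.282, 21.164, 3.982]
call [(np.float64(0.12), [-4, 2, 0]), (np.float64(0.12), [-3, 1, 0]), (np.float64(0.11), [-4, 1, 0]), (np.float64(0.12), [-3, 2, 0]), (np.float64(0.12), [-3, 1, 0]), (np.float64(0.11), [-4, 2, 0]), (np.float64(0.12), [-3, 1, 0]), (np.float64(0.11), [-3, 2, 0]), (np.float64(0.12), [-4, 1, 0]), (np.float64(0.12), [-3, 1, 0]), (np.float64(0.11), [-3, 2, 0]), (np.float64(0.12), [-4, 1, 0])]
call [(np.float64(0.12), [-3, 2, 0]), (np.float64(0.11), [-3, 1, 0]), (np.float64(0.12), [-4, 2, 0]), (np.float64(0.11), [-3, 1, 0]), (np.float64(0.12), [-3, 1, 0]), (np.float64(0.12), [-4, 2, 0]), (np.float64(0.11), [-3, 1, 0]), (np.float64(0.12), [-3, 2, 0]), (np.float64(0.12), [-4, 1, 0]), (np.float64(0.11), [-3, 2, 0]), (np.float64(0.12), [-3, 1, 0]), (np.float64(0.12), [-4, 2, 0])]
call [(np.float64(0.11), [-3, 1, 0]), (np.float64(0.12), [-4, 1, 0]), (np.float64(0.11), [-3, 2, 0])]
end [571.499, -143.768, 21.164, 0.842]
```

Call:
{"method": "move_arm", "body": {
  "series": [
    {"twist": [0,0,-0.03],"travel": [0.002,-0.003,-0.001],"jaw": 0},
    {"twist": [0,0,0],"travel": [0,0,0.021],"jaw": 0},
    {"twist": [0,0,0],"travel": [0,0,0.02],"jaw": 0},
    {"twist": [0,0,0],"travel": [-0.006,0,0],"jaw": 0},
    {"twist": [0,0,0],"travel": [-0.006,0,0],"jaw": 0}
  ]
}}

```text
t: 16.38
eef_pos: [510.1, -126.6, 20.4]
eef_rot: [[-0.667, -0.745, -0.002], [-0.746, 0.667, 0.001], [0.001, 0.003, -1.0]]
ft_force: [-0.1, 0.5, 0.3]
finger_gap: 0.2
finger_force: 0.0
```

Call:
{"method": "move_arm", "body": {
  "series": [
    {"twist": [0,0,0.12],"travel": [-0.004,0.002,0],"jaw": 0},
    {"twist": [0,0,0.12],"travel": [-0.003,0.001,0],"jaw": 0},
    {"twist": [0,0,0.11],"travel": [-0.004,0.001,0],"jaw": 0},
    {"twist": [0,0,0.12],"travel": [-0.003,0.002,0],"jaw": 0},
    {"twist": [0,0,0.12],"travel": [-0.003,0.001,0],"jaw": 0},
    {"twist": [0,0,0.11],"travel": [-0.004,0.002,0],"jaw": 0},
    {"twist": [0,0,0.12],"travel": [-0.003,0.001,0],"jaw": 0},
    {"twist": [0,0,0.11],"travel": [-0.003,0.002,0],"jaw": 0},
    {"twist": [0,0,0.12],"travel": [-0.004,0.001,0],"jaw": 0},
    {"twist": [0,0,0.12],"travel": [-0.003,0.001,0],"jaw": 0},
    {"twist": [0,0,0.11],"travel": [-0.003,0.002,0],"jaw": 0},
    {"twist": [0,0,0.12],"travel": [-0.004,0.001,0],"jaw": 0}
  ]
}}

```text
t: 17.38
eef_pos: [545.2, -103.5, 22.4]
eef_rot: [[-0.846, 0.533, 0.001], [0.533, 0.846, 0.0], [-0.001, 0.001, -1.0]]
ft_force: [-1.4, 1.7, 0.2]
finger_gap: 0.1
finger_force: 0.7
```

Call:
{"method": "move_arm", "body": {
  "series": [
    {"twist": [0,0,0.12],"travel": [-0.003,0.002,0],"jaw": 0},
    {"twist": [0,0,0.11],"travel": [-0.003,0.001,0],"jaw": 0},
    {"twist": [0,0,0.12],"travel": [-0.004,0.002,0],"jaw": 0},
    {"twist": [0,0,0.11],"travel": [-0.003,0.001,0],"jaw": 0},
    {"twist": [0,0,0.12],"travel": [-0.003,0.001,0],"jaw": 0},
    {"twist": [0,0,0.12],"travel": [-0.004,0.002,0],"jaw": 0},
    {"twist": [0,0,0.11],"travel": [-0.003,0.001,0],"jaw": 0},
    {"twist": [0,0,0.12],"travel": [-0.003,0.002,0],"jaw": 0},
    {"twist": [0,0,0.12],"travel": [-0.004,0.001,0],"jaw": 0},
    {"twist": [0,0,0.11],"travel": [-0.003,0.002,0],"jaw": 0},
    {"twist": [0,0,0.12],"travel": [-0.003,0.001,0],"jaw": 0},
    {"twist": [0,0,0.12],"travel": [-0.004,0.002,0],"jaw": 0}
  ]
}}

```text
t: 18.38
eef_pos: [574.2, -132.2, 22.5]
eef_rot: [[0.382, 0.924, 0.002], [0.924, -0.382, 0.0], [0.001, 0.002, -1.0]]
ft_force: [-0.1, 2.3, 0.4]
finger_gap: -0.2
finger_force: 0.7
```

Call:
{"method": "move_arm", "body": {
  "series": [
    {"twist": [0,0,0.11],"travel": [-0.003,0.001,0],"jaw": 0},
    {"twist": [0,0,0.12],"travel": [-0.004,0.001,0],"jaw": 0},
    {"twist": [0,0,0.11],"travel": [-0.003,0.002,0],"jaw": 0},
    {"twist": [0,0,0],"travel": [0,0,0],"jaw": 0},
    {"twist": [0,0,0],"travel": [0,0,0],"jaw": 0}
  ]
}}

```text
t: 18.8
eef_pos: [572.9, -143.6, 22.4]
eef_rot: [[0.662, 0.75, 0.002], [0.75, -0.662, -0.0], [0.001, 0.002, -1.0]]
ft_force: [0.9, 0.5, 1.3]
finger_gap: -0.4
finger_force: 0.8
```

```bash
python3 - <<'E'
from h import *
s=state();print(np.round(s,2),np.round(W(3.59,14,21),2),sensors.read_state()["ft_force"])
p=imaging.capture("wrist");d=imaging.tip_of("wing_tip",p)[:2]
for q in d:
  e=at_z(p,q["point"],61)[:2]-AX;print(q,e,np.linalg.norm(e),np.arctan2(e@yf,-e@xf))
E
```

```text
[ 572.9  -143.59   22.4     0.85] [ 571.47 -143.54   21.      0.84] [0.92999673 0.48817594 1.33255361]
```

Stroke 2 finished at the same place with contact force throughout, so the wing is at about 6.75. Same return again, then I'll check the wing angle before the last stroke.

Call:
{"method": "move_arm", "body": {
  "series": [
    {"twist": [0,0,0],"travel": [0.008,-0.003,0.001],"jaw": 0},
    {"twist": [0,0,0],"travel": [0,0,-0.021],"jaw": 0},
    {"twist": [0,0,0],"travel": [0,0,-0.02],"jaw": 0},
    {"twist": [0,0,-0.12],"travel": [0.001,-0.004,0],"jaw": 0},
    {"twist": [0,0,-0.12],"travel": [0.002,-0.003,0],"jaw": 0},
    {"twist": [0,0,-0.12],"travel": [0.002,-0.003,0],"jaw": 0},
    {"twist": [0,0,-0.12],"travel": [0.002,-0.003,0],"jaw": 0},
    {"twist": [0,0,-0.12],"travel": [0.003,-0.002,0],"jaw": 0},
    {"twist": [0,0,-0.12],"travel": [0.003,-0.003,0],"jaw": 0},
    {"twist": [0,0,-0.12],"travel": [0.003,-0.001,0],"jaw": 0},
    {"twist": [0,0,-0.12],"travel": [0.004,-0.002,0],"jaw": 0},
    {"twist": [0,0,-0.12],"travel": [0.003,-0.001,0],"jaw": 0}
  ]
}}

```text
t: 19.9
eef_pos: [557.7, -106.0, 60.9]
eef_rot: [[-0.354, 0.935, -0.001], [0.935, 0.354, -0.0], [0.0, -0.001, -1.0]]
ft_force: [1.0, -0.2, -0.9]
finger_gap: -0.2
finger_force: 0.0
```

Call:
{"method": "move_arm", "body": {
  "series": [
    {"twist": [0,0,-0.12],"travel": [0.004,0,0],"jaw": 0},
    {"twist": [0,0,-0.12],"travel": [0.004,0,0],"jaw": 0},
    {"twist": [0,0,-0.12],"travel": [0.003,0,0],"jaw": 0},
    {"twist": [0,0,-0.12],"travel": [0.004,0.001,0],"jaw": 0},
    {"twist": [0,0,-0.12],"travel": [0.001,-0.005,0],"jaw": 0},
    {"twist": [0,0,-0.12],"travel": [0.001,-0.005,0],"jaw": 0},
    {"twist": [0,0,-0.12],"travel": [0.002,-0.004,0],"jaw": 0},
    {"twist": [0,0,-0.12],"travel": [0.003,-0.004,0],"jaw": 0},
    {"twist": [0,0,-0.12],"travel": [0.003,-0.004,0],"jaw": 0},
    {"twist": [0,0,-0.12],"travel": [0.003,-0.004,0],"jaw": 0},
    {"twist": [0,0,-0.12],"travel": [0.004,-0.003,0],"jaw": 0},
    {"twist": [0,0,-0.12],"travel": [0.004,-0.003,0],"jaw": 0}
  ]
}}

```text
t: 20.9
eef_pos: [520.0, -117.7, 61.0]
eef_rot: [[-0.974, -0.228, -0.001], [-0.228, 0.974, -0.0], [0.001, 0.0, -1.0]]
ft_force: [0.5, 0.1, 0.0]
finger_gap: -0.2
finger_force: 0.0
```

Call:
{"method": "move_arm", "body": {
  "series": [
    {"twist": [0,0,-0.12],"travel": [0.005,-0.002,0],"jaw": 0},
    {"twist": [0,0,-0.12],"travel": [0.005,-0.001,0],"jaw": 0},
    {"twist": [0,0,-0.12],"travel": [0.005,-0.002,0],"jaw": 0},
    {"twist": [0,0,-0.12],"travel": [0.004,0,0],"jaw": 0},
    {"twist": [0,0,-0.12],"travel": [0.005,0,0],"jaw": 0},
    {"twist": [0,0,0],"travel": [0,0,0],"jaw": 0},
    {"twist": [0,0,0],"travel": [0,0,0],"jaw": 0}
  ]
}}

```text
t: 21.48
eef_pos: [500.8, -133.0, 61.0]
eef_rot: [[-0.682, -0.731, -0.0], [-0.731, 0.682, -0.0], [0.0, 0.0, -1.0]]
ft_force: [0.2, -0.2, 0.1]
finger_gap: 0.2
finger_force: 0.0
```

```bash
python3 - <<'E'
from h import *
s=state();f=3.59-np.pi;print(np.round(s,2),np.round(W(f,26,62),2),sensors.read_state()["ft_force"])
for n in("wrist","side"):
  p=imaging.capture(n)
  for q in imaging.tip_of("wing_tip",p)[:2]:
    e=at_z(p,q["point"],61)[:2]-AX;print(q,e,np.linalg.norm(e),np.arctan2(e@yf,-e@xf))
c=plan([W(f,26,62),W(f,26,21),W(f,20,21),W(f,14,21)],rec=s)
c=plan([W(g,14,21) for g in np.linspace(f,3.59,28)[1:]][:23],rec=c,ang=.125)
E
```

```text
[ 500.82 -132.96   61.04    3.96] [ 503.09 -135.77   62.      3.98] [ 0.24763912 -0.21475134  0.0577781 ]
{'point': [304.0, 151.8], 'p': 0.84} [ 31.41249489 -22.90141563] 38.87440897422484 -2.796632085580819
{'point': [171.6, 307.4], 'p': 0.43} [ 31.43464208 -27.55068539] 41.799246265108636 -2.7069457231490075
{'point': [151.8, 381.8], 'p': 0.39} [-108.98865734 -204.00648608] 231.29456065681694 -1.3651324984159237
call [(np.float64(-0.02), [1, -4, -1]), (np.float64(0.0), [0, 0, 21]), (np.float64(0.0), [-1, 0, 20]), (np.float64(0.0), [-6, 0, 0]), (np.float64(0.0), [-6, 0, 0])]
end [511.733, -126.731, 21.043, 3.982]
call [(np.float64(0.12), [-3, 2, 0]), (np.float64(0.12), [-3, 1, 0]), (np.float64(0.11), [-4, 2, 0]), (np.float64(0.12), [-3, 1, 0]), (np.float64(0.11), [-3, 2, 0]), (np.float64(0.12), [-4, 1, 0]), (np.float64(0.12), [-3, 1, 0]), (np.float64(0.11), [-3, 2, 0]), (np.float64(0.12), [-4, 1, 0]), (np.float64(0.12), [-3, 2, 0]), (np.float64(0.11), [-3, 1, 0]), (np.float64(0.12), [-4, 2, 0])]
call [(np.float64(0.12), [-3, 1, 0]), (np.float64(0.11), [-3, 1, 0]), (np.float64(0.12), [-4, 2, 0]), (np.float64(0.11), [-3, 1, 0]), (np.float64(0.12), [-3, 2, 0]), (np.float64(0.12), [-4, 1, 0]), (np.float64(0.11), [-3, 2, 0]), (np.float64(0.12), [-4, 1, 0]), (np.float64(0.12), [-3, 1, 0]), (np.float64(0.11), [-3, 2, 0]), (np.float64(0.12), [-3, 1, 0])]
end [571.739, -128.584, 21.043, 1.302]
```

Call:
{"method": "move_arm", "body": {
  "series": [
    {"twist": [0,0,-0.02],"travel": [0.001,-0.004,-0.001],"jaw": 0},
    {"twist": [0,0,0],"travel": [0,0,0.021],"jaw": 0},
    {"twist": [0,0,0],"travel": [0,0,0.02],"jaw": 0},
    {"twist": [0,0,0],"travel": [-0.006,0,0],"jaw": 0},
    {"twist": [0,0,0],"travel": [-0.006,0,0],"jaw": 0}
  ]
}}

```text
t: 22.1
eef_pos: [510.5, -127.3, 20.4]
eef_rot: [[-0.666, -0.746, -0.002], [-0.746, 0.666, 0.001], [0.001, 0.002, -1.0]]
ft_force: [0.0, 0.9, -0.0]
finger_gap: -0.4
finger_force: 0.0
```

Call:
{"method": "move_arm", "body": {
  "series": [
    {"twist": [0,0,0.12],"travel": [-0.003,0.002,0],"jaw": 0},
    {"twist": [0,0,0.12],"travel": [-0.003,0.001,0],"jaw": 0},
    {"twist": [0,0,0.11],"travel": [-0.004,0.002,0],"jaw": 0},
    {"twist": [0,0,0.12],"travel": [-0.003,0.001,0],"jaw": 0},
    {"twist": [0,0,0.11],"travel": [-0.003,0.002,0],"jaw": 0},
    {"twist": [0,0,0.12],"travel": [-0.004,0.001,0],"jaw": 0},
    {"twist": [0,0,0.12],"travel": [-0.003,0.001,0],"jaw": 0},
    {"twist": [0,0,0.11],"travel": [-0.003,0.002,0],"jaw": 0},
    {"twist": [0,0,0.12],"travel": [-0.004,0.001,0],"jaw": 0},
    {"twist": [0,0,0.12],"travel": [-0.003,0.002,0],"jaw": 0},
    {"twist": [0,0,0.11],"travel": [-0.003,0.001,0],"jaw": 0},
    {"twist": [0,0,0.12],"travel": [-0.004,0.002,0],"jaw": 0}
  ]
}}

```text
t: 23.1
eef_pos: [544.8, -104.1, 22.4]
eef_rot: [[-0.846, 0.532, 0.0], [0.532, 0.846, -0.0], [-0.0, 0.0, -1.0]]
ft_force: [-1.5, 0.4, 0.2]
finger_gap: -0.3
finger_force: 0.6
```

Call:
{"method": "move_arm", "body": {
  "series": [
    {"twist": [0,0,0.12],"travel": [-0.003,0.001,0],"jaw": 0},
    {"twist": [0,0,0.11],"travel": [-0.003,0.001,0],"jaw": 0},
    {"twist": [0,0,0.12],"travel": [-0.004,0.002,0],"jaw": 0},
    {"twist": [0,0,0.11],"travel": [-0.003,0.001,0],"jaw": 0},
    {"twist": [0,0,0.12],"travel": [-0.003,0.002,0],"jaw": 0},
    {"twist": [0,0,0.12],"travel": [-0.004,0.001,0],"jaw": 0},
    {"twist": [0,0,0.11],"travel": [-0.003,0.002,0],"jaw": 0},
    {"twist": [0,0,0.12],"travel": [-0.004,0.001,0],"jaw": 0},
    {"twist": [0,0,0.12],"travel": [-0.003,0.001,0],"jaw": 0},
    {"twist": [0,0,0.11],"travel": [-0.002,0.001,0],"jaw": 0},
    {"twist": [0,0,0],"travel": [0,0,0],"jaw": 0},
    {"twist": [0,0,0],"travel": [0,0,0],"jaw": 0}
  ]
}}

```text
t: 24.1
eef_pos: [571.3, -125.0, 22.4]
eef_rot: [[0.142, 0.99, 0.003], [0.99, -0.142, -0.0], [0.0, 0.003, -1.0]]
ft_force: [2.5, 1.5, 0.9]
finger_gap: -0.0
finger_force: 0.9
```

```bash
python3 - <<'E'
from h import *
s=state();print(np.round(s,2),np.round(W(np.pi,14,21),2),sensors.read_state()["ft_force"])
E
```

```text
[ 571.31 -125.05   22.38    1.43] [ 572.11 -129.64   21.      1.29] [2.51997785 1.53048923 0.92278004]
```

Call:
{"method": "move_arm", "body": {
  "series": [
    {"twist": [0,0,0.06],"travel": [-0.002,0,0],"jaw": 0},
    {"twist": [0,0,0.06],"travel": [-0.002,0,0],"jaw": 0},
    {"twist": [0,0,0],"travel": [-0.001,0,0],"jaw": 0},
    {"twist": [0,0,0],"travel": [0,0,0],"jaw": 0},
    {"twist": [0,0,0],"travel": [0,0,0],"jaw": 0}
  ]
}}

```text
t: 24.52
eef_pos: [570.9, -128.1, 22.2]
eef_rot: [[0.258, 0.966, 0.004], [0.966, -0.258, 0.003], [0.004, 0.003, -1.0]]
ft_force: [5.3, 6.7, -0.0]
finger_gap: -0.2
finger_force: 4.1
```

Call:
{"method": "move_arm", "body": {
  "series": [
    {"twist": [0,0,0],"travel": [-0.001,0,0],"jaw": 0},
    {"twist": [0,0,0],"travel": [-0.001,0,0],"jaw": 0},
    {"twist": [0,0,0],"travel": [0,0,0],"jaw": 0},
    {"twist": [0,0,0],"travel": [0,0,0],"jaw": 0},
    {"twist": [0,0,0],"travel": [0,0,0],"jaw": 0}
  ]
}}

```text
t: 24.93
eef_pos: [570.9, -128.1, 22.3]
eef_rot: [[0.257, 0.967, 0.005], [0.966, -0.257, 0.006], [0.008, 0.003, -1.0]]
ft_force: [6.6, 12.7, 0.6]
finger_gap: -0.0
finger_force: 6.8
```

The force is rising with the finger stationary, so the screw is at its stop. I'll back off, lift clear and check.

Call:
{"method": "move_arm", "body": {
  "series": [
    {"twist": [0,0,0],"travel": [0.006,0,0],"jaw": 0},
    {"twist": [0,0,0],"travel": [0.006,0,0],"jaw": 0},
    {"twist": [0,0,0],"travel": [0,0,-0.03],"jaw": 0},
    {"twist": [0,0,0],"travel": [0,0,-0.04],"jaw": 0},
    {"twist": [0,0,0],"travel": [0,0,-0.04],"jaw": 0},
    {"twist": [0,0,0],"travel": [-0.02,-0.02,-0.03],"jaw": 0},
    {"twist": [0,0,0],"travel": [-0.03,-0.02,-0.03],"jaw": 0},
    {"twist": [0,0,0],"travel": [-0.03,-0.02,-0.03],"jaw": 0},
    {"twist": [0,0,0],"travel": [-0.03,-0.02,0],"jaw": 0},
    {"twist": [0,0,0],"travel": [-0.03,-0.02,0],"jaw": 0},
    {"twist": [0,0,0],"travel": [0,0,0],"jaw": 0},
    {"twist": [0,0,0],"travel": [0,0,0],"jaw": 0}
  ]
}}

```text
t: 25.93
eef_pos: [442.8, -225.3, 215.1]
eef_rot: [[0.265, 0.964, 0.0], [0.964, -0.265, -0.001], [-0.001, 0.001, -1.0]]
ft_force: [-0.4, 0.8, -0.7]
finger_gap: -0.2
finger_force: 0.0
```

```bash
python3 - <<'E'
from h import *
print(np.round(state(),2))
a=imaging.capture("wrist");b=imaging.capture("side")
for n,p in(("w",a),("s",b)):
  for k,z in(("wing_tip",61),("post",57)):
    for q in imaging.tip_of(k,p)[:1]:
      e=at_z(p,q["point"],z)[:2]-AX;print(n,k,q,e,np.linalg.norm(e),np.arctan2(e@yf,-e@xf))
c=cv2.resize(b["img"][120:300,220:390],(397,420))
cv2.imwrite("pics/w6.png",np.hstack([a["img"][:,80:480],c])[:,:,::-1])
E
```

```text
[ 442.84 -225.29  215.15    1.3 ]
w wing_tip {'point': [54.8, 320.4], 'p': 0.82} [-34.3818887    9.82289143] 35.75756516290088 -0.006713929738970727
s wing_tip {'point': [186.9, 322.2], 'p': 0.69} [-30.9134458    5.15440285] 31.34021378363874 -0.11978328017290787
s post {'point': [201.9, 284.0], 'p': 0.95} [29.20582776 98.72357698] 102.95302339612233 1.5734270796621743
```

View pics/w6.png

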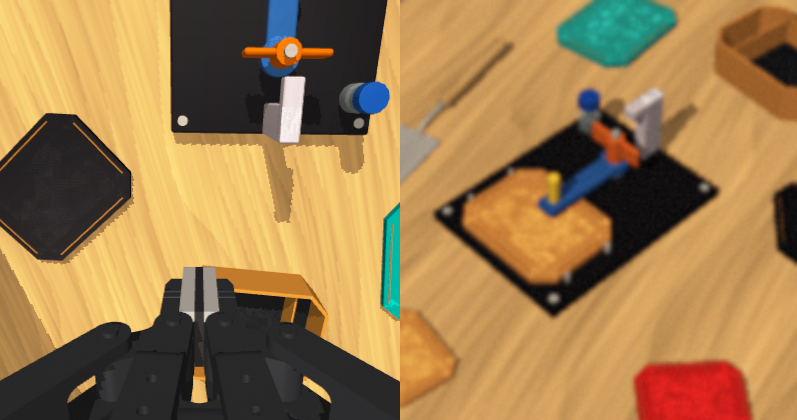

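The wings lie along the fixture's x axis at about (290,52) in the wrist half. In the side half the strap lies across the lid, with the post at about (553,187). The lid and jar are in place, and the arm is clear.

```bash
python3 -c "
from plant import workorder
print(workorder.close_job())"
```

```text
the job is handed in; nothing more can be done
None
```

The job is handed in, though the hand-in returned no verdict: by my last measurements the strap is at its stop across the lid (about 1.57 rad), the wing screw is home (about 9.42 rad), the lid and jar look unmoved, and the arm is clear.

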